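# Third driftwood piece on the stack, tally to three

## Task

Set the loose piece of driftwood on top of the two-piece stack, lined up along the stepped piece with its heel down on the low step, so that it lies level and steady on its own. Then press the tally counter's key, a full stroke at a time, until the face with three studs is uppermost between the pointers, and let the key come back up. Turn the drum only with the key, and leave the stack and everything else on the shelf where they are.

Things in the scene. Friction and masses are not known exactly. Their poses are not given: they have to be found in the camera images.
- heel_centre (a point): Loose driftwood piece, lying heel down partly on an album. A bar 130 mm long (x), 45 wide (y), 32 high (z), with a 14 mm deep heel under its -x end, from x = -65 to -25 mm. This point is the bar's centre: 16 below its top face, 16 above its underside, 30 above the heel's foot. Top flat but for a low stump (8 mm) beyond x = +35. About 140 g, centre of mass near x = -5.
- step_seat (a point): Stepped driftwood piece, loose, upper of the stack, 128 mm long (x), 64 wide (y). Point: middle of its length and width, at its high shelf's height (68 above the table). High shelf from x = -12 to +64 mm; from -64 to -12 the low step, 14 lower. The heel piece lies level with its x along this x, its centre 0 to 5 mm to -x of this point and 16 above it.
- base_wood: Flat driftwood block under the stepped piece, about 150 x 90 x 32 mm, loose; origin at the centre of its underside.
- album: Closed album, fixed, 150 (x) x 180 (y) x 16 mm; origin at the centre of its underside.
- key_top (a point): Centre of the top of the counter's square wooden key (46 x 40 mm), 142 mm above the table when up. The key moves straight down 20 mm; it needs about 2 N to start and 4 to 5 N to reach its stop, and springs fully back up when let go. A stroke short of the stop turns the drum only part of a step; the next full stroke completes it.
- key (a joint): Key travel in m: 0 up, 0.020 fully down.
- drum (a joint): Angle of the counter's eight-sided drum, rad, growing as the key is pressed. Face n (n raised studs, 1 to 8) is uppermost at (n-1)*pi/4 plus whole turns. Each full stroke brings the next face exactly uppermost; the first may turn it less than a step, as the drum may start between faces. The key cannot step it back; after face 8 comes 1.
- three_face (a point): Centre of the drum's three-stud face, 40 mm from the drum's axis; it turns with the drum.
- window_mark (a point): Fixed point between the counter's two pointers, where the centre of the uppermost face lies (98 mm above the table). The drum is 62 mm long along this y, its axis 40 below this point; the key lies 34 mm to -x and 56 to +y of it. The box under the key is 108 high; the counter is fixed, about 130 x 130 mm.
- dish: low white enamel dish, 132 across, 32 high, holding clay marbles (bystander, loose); origin at its underside.
- jar: green glass jar with tin lid, 72 across, 115 high (bystander, loose); origin at its underside.
- gauge_ring: boxwood ring lying flat, 76 outside, 18 high (bystander, loose); origin at its underside.
- magnifier: hand lens lying flat, 68 lens at its origin, handle to 120 along its -x, 14 high (bystander, loose); origin at its underside.

How it is judged:
On the way, in this order (a step that is already met when the one before it is completed fails the run):
1. the loose driftwood piece lies level on the stepped piece, heel on the low step, let go (x of heel_centre in the frame of step_seat between -0.018 and 0.018 m and y of heel_centre in the frame of step_seat between -0.016 and 0.016 m and z of heel_centre in the frame of step_seat between 0.011 and 0.021 m and angle between heel_centre's own z axis and vertical below 0.08 rad and angle between the x axis of heel_centre and the x axis of step_seat, either way round below 0.25 rad and contact force between the fingers and heel_wood below 0.1 N and linear speed of heel_wood below 0.02 m/s), for 0.3 s.
2. the three-stud face is uppermost with the key up (distance between three_face and window_mark below 0.007 m and velocity of joint drum below 0.05 rad/s and value of joint key below 0.003 m), for 0.2 s.
At the end, for the whole second after the job is handed in: The heel piece rests free on the stepped piece: centre within 18 mm along, 16 across, 11 to 21 above the high shelf, level to 0.08 rad, lined up to 0.25 rad; three-stud face within 7 mm of the window mark, drum still, key up to 3 mm; both stack pieces moved under 20 mm (all of step 1 and all of step 2 and distance of each of step_seat, base_wood from where it was at the start of the episode below 0.02 m); the robot touches nothing.
It fails at once if the drum is pushed directly by the robot (contact force between the arm and drum above 1 N).
It fails at once if the drum is pushed directly by the fingers (contact force between the fingers and drum above 1 N).
It fails at once if a bystander is moved by more than 30 mm (distance of any of dish, jar, gauge_ring, magnifier from where it was at the start of the episode above 0.03 m).
It also fails if it takes over 67 s, if anything falls off the work surface, if the arm or the gripper's body presses on something with over 40 N, if the wrist force passes 120 N, or if a joint passes its speed limit or range.

## Robot

A 7-joint arm with a two-finger parallel gripper is mounted at the origin on the work surface. World frame = base frame: x ahead of the robot, y to its left, z up, the work surface at z = 0. Lengths are in m, angles in rad, forces in N, time in s.
With the tool pointing down it reaches from about 0.4 to 0.85 m from the base axis. Payload 10.4 kg.
Tool frame: the origin (TCP) lies at the very end of the fingers, on their centre line; the grasp point (between the pads) lies 19 mm behind it (manip.pinch_z is the distance from the TCP to the grasp point, in m); z points along the fingers, y is the line along which they close (so a half turn about z gives the same grasp; the last joint's range is limited). The gripper opens to 85 mm and grips with 20 to 120 N. Pads are 22 mm wide; open, the fingers measure 114 mm over their backs; the gripper's body (76 mm by 85 mm) begins 54 mm behind the grasp point. The pads swing forward as they close: fully open they stand 13 mm farther back than shut.
Start: joints at [-1.3, 0.332, -0.065, 1.46, 0.022, 1.35, -0.088], TCP at [0.181, 0.598, 0.205] pointing down, gripper open.
Joint ranges: [-2.6, 2.6], [-0.5, 2.12], [-1.47, 1.34], [0.16, 2.42], [-1.27, 4.41], [0.06, 2.06], [-2.6, 2.6]. Speed limits (rad/s): [2.22, 2.22, 2.79, 2.79, 3.14, 3.14, 3.14].

## Interface

Orientations are given as a unit quaternion [x, y, z, w].
In Python, from workcell import manip gives the robot as it stands. The module is installed in compiled form; this text tells all that it offers.
- The arm moves only by the shell command python3 -m creep 'ROWS' [OPENING] [FORCE]. ROWS is a JSON object of lists of equal length, an entry for each row: "slide": the shift along the tool's x, y, z in m, a list of three; "twist": the turn about the tool's z in degrees. A call has 1 to 8 rows; each row shifts and turns the commanded pose from where the row before left it, along the tool's axes as they then stand; what a row does not reach is not made up. A row lasts 1/8 s, in which the tool goes at most 62.5 mm and 10.7 degrees, less where a joint would pass 70% of its speed; a pose out of reach is approached as far as the arm can. A call with a gripper value outside its range is refused whole. OPENING is the opening in per cent of the stroke, from 0 (shut) to 100 (fully open), set as the call begins (- or left out, the last holds). The fingers move at their own pace and stop on an object; FORCE is the grip in N (left out, the last holds). Time passes only in rows, so rows that do not move let the fingers close. It gives the time, the measured TCP pose, the force, the opening and the grip force at its end, in the units of the state.
- manip.get_obs(): the state, without advancing time (a new reading comes with each control period).
- manip.camera(name): name is "scene" or "top" or "wrist"; returns (picture, depth): 400x640x3 uint8, blue, green, red; 400x640 float32, m along the optical axis (not along the pixel's ray), 0 where there is no reading.
- manip.camera_params(name): a dict with "intrinsics" (3x3 intrinsics, pixels), "R" (3x3) and "t" (3): a world point X has camera coordinates R X + t. Camera axes: x right, y down, z forward; pixel columns grow to the right and rows downward; lengths in m; the calibration is good to about 2 mm. A picture is of the moment at which its call begins: read the wrist's pose just before it. camera_params takes no time and is no camera call; for the wrist camera it gives the pose at the moment of the call.
- manip.hand_in(): hands the job in; it is judged then, once.
The state is a dict: "clock": time; "joint_pos": joint angles; "joint_velocities": joint speeds; "tau": joint torques, N m; "position": TCP position; "ee_rot": TCP orientation; "ft_force": force on the tool from outside, world axes, zero at the start; "torque": the same for the moment, N m; "grip_width": opening from 0.0 (shut) to 1.0 (fully open); "grasp_force": force on a finger pad.
Only numpy, scipy, OpenCV 4.12 (cv2) and the standard library are available. Lean on these libraries where they do the work, as an engineer would, in place of code of your own. Each camera call takes 0.05 s, during which the arm holds its last target. There are 200 camera calls.

## Working session

There is one attempt and no reset: what is moved stays moved. The work goes in short steps, Python scripts to look and compute and a shell command to move; the robot and the scene stay as the last step left them, time stands still between calls to the robot, and variables do not carry over. Pictures are saved under pics/ and viewed, at most 10 in all, crops included, and the job is handed in when it is done.

```bash
mkdir -p pics
cat > h.py <<'E'
import numpy as np,cv2
from workcell import manip
def cloud(n):
    p=manip.camera_params(n);im,d=manip.camera(n)
    K=np.array(p["intrinsics"]);R=np.array(p["R"]);t=np.array(p["t"]).ravel()
    v,u=np.mgrid[:400,:640]
    c=np.stack([(u-K[0,2])/K[0,0]*d,(v-K[1,2])/K[1,1]*d,d],-1)
    X=(c-t)@R   # R^T (c-t)
    X[d<=0]=np.nan
    return im,X
E
python3 - <<'E'
from h import *
o=manip.get_obs();print({k:np.round(v,3) for k,v in o.items()},manip.pinch_z)
for n in("scene","top"):
    im,X=cloud(n);cv2.imwrite(f"pics/{n}0.png",im);np.savez(f"{n}0.npz",im=im,X=X)
    p=manip.camera_params(n);print(n,-np.array(p["R"]).T@np.array(p["t"]).ravel(),np.round(p["R"],2).tolist())
E
```

```text
{'clock': np.float64(0.0), 'joint_pos': array([-1.3  ,  0.333, -0.065,  1.461,  0.022,  1.35 , -0.088]), 'joint_velocities': array([-0.   ,  0.002, -0.   , -0.   ,  0.   , -0.001, -0.   ]), 'tau': array([ 0.0000e+00, -6.2542e+01,  4.9000e-02, -3.9162e+01,  1.6000e-02,
        9.0000e-03,  0.0000e+00]), 'position': array([0.181, 0.598, 0.205]), 'ee_rot': array([ 0.146,  0.989, -0.001, -0.   ]), 'ft_force': array([-0.257, -0.527,  0.405]), 'torque': array([-0.012, -0.059, -0.012]), 'grasp_force': np.float64(0.0), 'grip_width': np.float64(1.001)} 0.0187
scene [ 1.51256723 -0.15113525  0.95984978] [[0.16, 0.99, -0.0], [0.65, -0.1, -0.76], [-0.75, 0.12, -0.66]]
top [ 0.40768503 -0.00635012  1.04718735] [[0.03, -1.0, 0.02], [-0.99, -0.03, -0.16], [0.16, -0.01, -0.99]]
```

View pics/scene0.png

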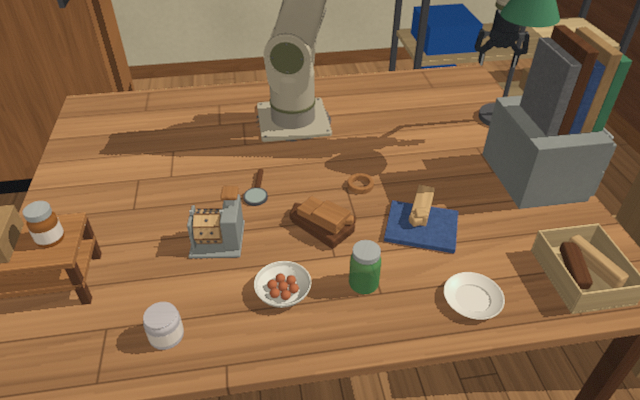

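View pics/top0.png

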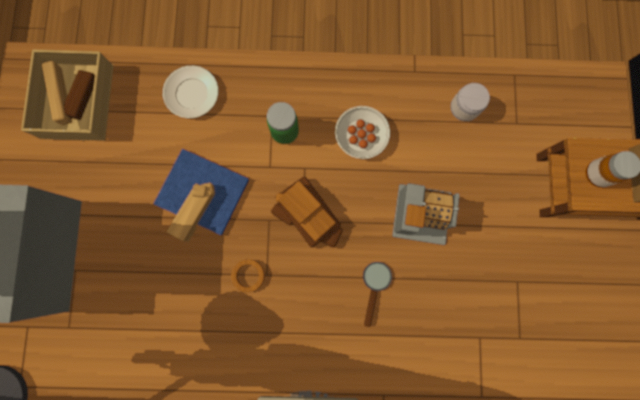

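Top view: heel piece at about (192,210) on the blue album, stack at (308,212), counter at (426,213) with its key at (415,216), jar (283,123), ring (248,275), dish (362,132), magnifier (377,277). I'll enlarge the three parts and get heights.

Run:
```python
from h import *
z=np.load("top0.npz");im,X=z["im"],z["X"]
a=cv2.resize(im[150:250,150:250],(400,400),interpolation=2);b=cv2.resize(im[165:265,260:360],(400,400),interpolation=2)
c=cv2.resize(im[170:260,380:480],(400,360),interpolation=2)
z2=np.load("scene0.npz");im2=z2["im"]
d=cv2.resize(im2[180:260,185:255],(175,200),interpolation=2)
e=cv2.resize(im2[180:250,280:360],(229,200),interpolation=2);
f=cv2.resize(im2[180:250,385:465],(229,200),interpolation=2)
o=np.zeros((600,800,3),np.uint8);o[:400,:400]=a;o[:400,400:]=b;o[400:,:229]=f;o[400:,229:458]=e;o[400:,458:633]=d
cv2.imwrite("pics/c.png",o)
for n,(u0,u1,v0,v1) in dict(heel=(160,222,176,244),stack=(268,348,176,250),ctr=(392,464,180,246)).items():
    print(n)
    for v in range(v0,v1,5):print(v,' '.join(f"{1000*X[v,u,2]:4.0f}" for u in range(u0,u1,4)))
for u,v in((192,210),(308,212),(426,213),(248,275),(283,123)):print(u,v,X[v,u].round(3))
```

```text
heel
176    3   -2   15   14   17   13   17   17   16   17   19   16   19   17   20   13
181   -2   -1   19   16   19   15   18   17   14   16   17   16   19   13   16   18
186   -1   18   16   17   14   15   21   15   14   53   53   51   45   39   13   17
191   21   16   13   15   11   17   19   18   54   55   60   59   52   45   16   15
196   18   16   17   19   18   17   20   47   50   55   53   51   50   30   19   16
201   15   18   15   13   15   16   16   49   48   45   45   49   34   13   20   17
206   14   18   11   16   15   15   46   48   48   48   46   41   14   16   16   15
211   -3    1    3   15   19   50   51   51   47   50   45   24   16   17   17   18
216    0    4   -1   -3   46   45   48   47   48   49   29   17   17   17   14   15
221    1    4    1    2   49   48   47   51   49   35   19   22   18   15   17   14
226    1    1   -1   48   50   49   50   47   41    1    3   19   12   15   17   17
231   -2    2   47   47   48   48   47   47   27   -2   -0    1    1   17   15   17
236    1    1    2   -2   43   46   50   31    2   -2    1    0    3    2   -0    0
241
[... 2409 characters left out ...]
-1   32   84  105  145  144  140  144   82   83   84   92   94   90   91   96    1   -1
225    2   40   93  106  138  139  143  145   66   72   69   73   74   82   69   98    5    1
230   -3   49   86  106  108  106  111   13   11    8   11    9   10    9   -2    2    2    1
235    9   11    8    8   20  nan   12   11    9    7   11   11    9   10    1    0   -0    4
240   -3    3    1    3   -2   -3   13    8   13    9    8   11   13   15    2    2    2    2
245    1    2   -1   -1    0   -1   -0    2    1   -2   -1    2   -2   -3    1    0    2   -0
192 210 [0.527 0.28  0.05 ]
308 212 [0.528 0.014 0.07 ]
426 213 [ 0.53  -0.247  0.097]
248 275 [0.382 0.151 0.003]
283 123 [0.72  0.075 0.116]
```

View pics/c.png

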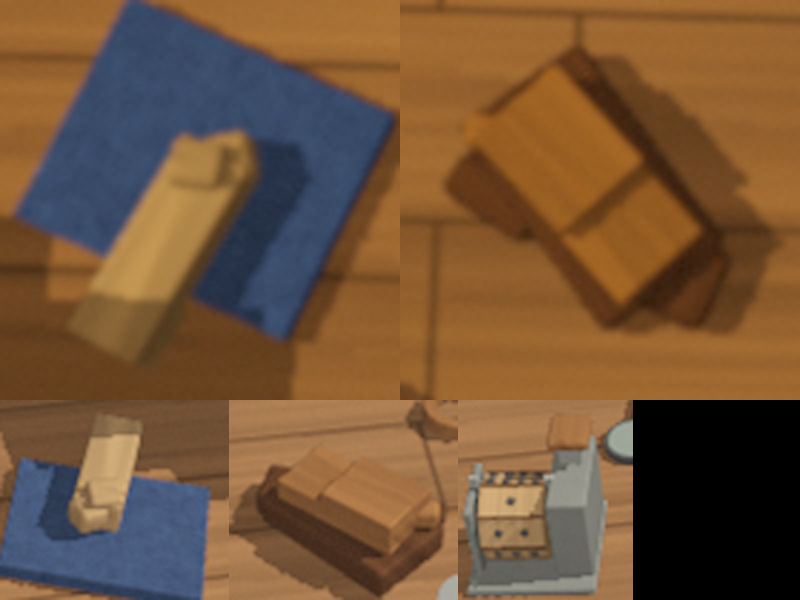

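Crop: the heel piece's stump end points up-right in the top image (world +x, −y), its heel on the table and its bar on the album's top. The stack's high shelf is to the upper left and its low step to the lower right. Around the drum's top are roughly a two- and one-stud face. Next I'll fit the poses.

```bash
cat >> h.py <<'E'
def fit(P,L,W):
    """best-fit pose of L x W rectangle to xy points (median-trimmed extents along minAreaRect axes)"""
    (c,s,a)=cv2.minAreaRect((P[:,:2]*1000).astype(np.float32))
    a=np.radians(a)
    if s[0]<s[1]: a+=np.pi/2
    return np.array(c)/1000,np.sort(s)[::-1],a
def sel(X,b,z0,z1):
    m=(X[...,0]>b[0])&(X[...,0]<b[1])&(X[...,1]>b[2])&(X[...,1]<b[3])&(X[...,2]>z0)&(X[...,2]<z1)
    m=cv2.morphologyEx(m.astype(np.uint8),cv2.MORPH_OPEN,np.ones((2,2)))>0
    return X[m]
E
python3 - <<'E'
from h import *
for n in("top","scene"):
    X=np.load(n+"0.npz")["X"]
    for k,b,z0,z1 in(("heel",(.42,.65,.19,.36),.043,.054),("step all",(.42,.65,-.09,.11),.049,.08),("high",(.42,.65,-.09,.11),.064,.08),("low",(.42,.65,-.09,.11),.05,.059),("base",(.42,.65,-.09,.11),.02,.08),("key",(.45,.6,-.33,-.15),.136,.16),("album",(.4,.7,.1,.42),.011,.06),("ctr",(.4,.65,-.38,-.12),.102,.13)):
        P=sel(X,b,z0,z1);
        if len(P)<5: print(n,k,len(P));continue
        c,s,a=fit(P,0,0);print(n,k,len(P),c.round(4),s.round(0),"deg",np.degrees(a).round(1),"mean",P.mean(0).round(4))
E
```

```text
top heel 998 [0.5163 0.2798] [151.  48.] deg 140.2 mean [nan nan nan]
top step all 1615 [0.5345 0.0203] [141.  66.] deg 45.4 mean [nan nan nan]
top high 922 [0.5482 0.0325] [73. 62.] deg 43.2 mean [nan nan nan]
top low 658 [0.5339 0.0198] [139.  66.] deg 45.2 mean [ 0.5047 -0.0065  0.0532]
top base 2791 [nan nan] [0. 0.] deg 0.0 mean [nan nan nan]
top key 410 [ 0.5084 -0.226 ] [66. 39.] deg 116.3 mean [nan nan nan]
top album 5250 [nan nan] [0. 0.] deg 0.0 mean [nan nan nan]
top ctr 544 [ 0.5473 -0.2589] [171.  86.] deg 120.1 mean [nan nan nan]
scene heel 493 [0.5069 0.296 ] [204.  44.] deg 152.6 mean [nan nan nan]
scene step all 1024 [0.5172 0.014 ] [127. 119.] deg 149.6 mean [nan nan nan]
scene high 541 [0.5339 0.052 ] [123.  74.] deg 134.4 mean [nan nan nan]
scene low 361 [0.5251 0.0222] [128.  90.] deg 47.3 mean [nan nan nan]
scene base 1907 [0.5138 0.0087] [161. 147.] deg 50.0 mean [nan nan nan]
scene key 227 [ 0.4435 -0.2016] [208.  37.] deg 169.8 mean [nan nan nan]
scene album 3223 [0.5024 0.2728] [343. 150.] deg 37.5 mean [nan nan nan]
scene ctr 496 [ 0.4764 -0.2421] [218. 105.] deg 162.6 mean [nan nan nan]
```

```bash
cat >> h.py <<'E'
def sel(X,b,z0,z1):
    X=np.nan_to_num(X,nan=-9)
    m=(X[...,0]>b[0])&(X[...,0]<b[1])&(X[...,1]>b[2])&(X[...,1]<b[3])&(X[...,2]>z0)&(X[...,2]<z1)
    m0=m.astype(np.uint8)
    m=cv2.medianBlur(m0*255,5)//255
    n,l,s,_=cv2.connectedComponentsWithStats(m)
    return X[(l==1+s[1:,4].argmax())&(m0>0)] if n>1 else X[:0].reshape(-1,3)
from scipy.optimize import minimize
def fit(P,L,W):
    """pose of an L x W rectangle covering the points: Nelder-Mead on overlap of filled area"""
    p=P[:,:2]-P[:,:2].mean(0)
    best=None
    e=np.linalg.eigh(np.cov(p.T))[1][:,1];a0=np.arctan2(e[1],e[0])
    def ext(a):
        q=p@np.array([[np.cos(a),-np.sin(a)],[np.sin(a),np.cos(a)]]);return np.percentile(q,1,0),np.percentile(q,99,0)
    aa=a0+np.radians(np.arange(-15,15.1,.25));A=[np.prod(ext(a)[1]-ext(a)[0]) for a in aa]
    A=cv2.GaussianBlur(np.array(A)[:,None],(1,9),2).ravel();a=aa[A.argmin()];lo,hi=ext(a)
    c=np.array([[np.cos(a),-np.sin(a)],[np.sin(a),np.cos(a)]])@((lo+hi)/2)+P[:,:2].mean(0)
    return c,(hi-lo)*1000,a
E
cat > f.py <<'E'
from h import *
def rep(n,X,names=None):
    for k,b,z0,z1 in(("heel",(.42,.65,.19,.36),.043,.056),("step all",(.42,.65,-.09,.11),.049,.08),("high",(.42,.65,-.09,.11),.063,.08),("low",(.42,.65,-.09,.11),.049,.060),("base",(.42,.65,-.09,.11),.02,.08),("key",(.45,.6,-.33,-.15),.134,.16),("album",(.4,.7,.1,.42),.011,.06),("ctr",(.4,.65,-.38,-.12),.102,.13)):
        if names and k not in names: continue
        P=sel(X,b,z0,z1)
        if len(P)<5: print(n,k,len(P));continue
        c,s,a=fit(P,0,0);print(n,k,len(P),c.round(4),s.round(0),"deg",np.degrees(a).round(1),"zmed",np.median(P[:,2]).round(4))
if __name__=="__main__":
    for n in("top","scene"): rep(n,np.load(n+"0.npz")["X"])
E
python3 f.py
```

```text
top heel 1043 [0.5262 0.2858] [134.  44.] deg 152.8 zmed 0.0483
top step all 1607 [0.5341 0.0201] [132.  63.] deg 43.8 zmed 0.0662
top high 927 [0.5502 0.035 ] [74. 63.] deg -135.1 zmed 0.0682
top low 628 [ 0.5039 -0.0087] [62. 51.] deg 135.2 zmed 0.0542
top base 2777 [0.5228 0.0109] [167. 104.] deg 45.1 zmed 0.0534
top key 407 [ 0.5182 -0.2129] [45. 38.] deg 172.8 zmed 0.1419
top album 5100 [0.5748 0.2755] [198. 194.] deg -142.7 zmed 0.0171
top ctr 381 [ 0.5631 -0.219 ] [56. 40.] deg 169.5 zmed 0.108
scene heel 504 [0.5309 0.2802] [138.  44.] deg 152.7 zmed 0.0499
scene step all 1011 [0.5372 0.0154] [131.  64.] deg -136.8 zmed 0.0664
scene high 542 [0.5528 0.0304] [75. 63.] deg 44.4 zmed 0.0701
scene low 324 [ 0.5301 -0.0155] [112.  63.] deg -174.5 zmed 0.056
scene base 1887 [0.5338 0.0017] [167.  84.] deg 41.3 zmed 0.0532
scene key 224 [ 0.5202 -0.2172] [48. 39.] deg 173.1 zmed 0.1437
scene album 3115 [0.5634 0.2758] [175. 185.] deg 66.2 zmed 0.0186
scene ctr 454 [ 0.5452 -0.2387] [92. 75.] deg 172.5 zmed 0.1098
```

Run:
```python
from h import *
for n in("top","scene"):
    X=np.nan_to_num(np.load(n+"0.npz")["X"],nan=-9).reshape(-1,3)
    P=X[(X[:,2]>.06)&(X[:,1]>.33)&(X[:,0]>-.1)]
    for z in np.arange(.06,.6,.06):
        Q=P[(P[:,2]>z)&(P[:,2]<z+.06)]
        if len(Q)>20:print(n,z.round(2),len(Q),np.percentile(Q,[2,98],0)[:,:2].round(2).tolist())
print(manip.camera_params("wrist"))
```

```text
top 0.06 4371 [[0.3, 0.52], [0.89, 0.68]]
top 0.12 2447 [[0.29, 0.56], [0.54, 0.56]]
top 0.18 3477 [[0.3, 0.56], [0.54, 0.61]]
scene 0.06 4574 [[0.3, 0.52], [0.9, 0.76]]
scene 0.12 2535 [[0.11, 0.56], [0.55, 0.78]]
scene 0.18 3703 [[0.3, 0.56], [0.55, 0.76]]
scene 0.24 2209 [[0.11, 0.54], [0.5, 0.75]]
scene 0.3 2934 [[0.15, 0.53], [0.5, 0.75]]
scene 0.36 3135 [[0.18, 0.56], [0.5, 0.75]]
scene 0.42 2208 [[0.19, 0.53], [0.5, 0.72]]
scene 0.48 116 [[0.3, 0.56], [0.33, 0.63]]
{'intrinsics': array([[323.51607425,   0.        , 321.26339109],
       [  0.        , 323.51607425, 194.2186327 ],
       [  0.        ,   0.        ,   1.        ]]), 'R': array([[ 0.2885931 ,  0.95745112, -0.00117547],
       [ 0.91314645, -0.27486931,  0.30101567],
       [ 0.28788469, -0.08794442, -0.95361847]]), 't': array([-0.62445336, -0.03956002,  0.37853105])}
```

```bash
python3 -m creep '{"slide":[[-0.015,-0.05,-0.0175],[-0.015,-0.05,-0.0175],[-0.015,-0.05,-0.0175],[-0.015,-0.05,-0.0175]],"twist":[0,0,0,0]}'
python3 -m creep '{"slide":[[-0.051,0,0.01],[-0.051,0,0.01],[-0.051,0,0.01],[-0.051,0,0.01],[-0.051,0,0.01],[-0.051,0,0.01],[-0.051,0,0.01],[0,0,0]],"twist":[0,0,0,0,0,0,0,10.4]}'
```

```text
clock: 0.6
position: [0.1804, 0.3876, 0.2755]
ee_rot: [0.146, 0.989, -0.0, -0.0]
ft_force: [-0.0, 0.3, 0.6]
grip_width: 1.004
grasp_force: 0.0
clock: 1.6
position: [0.5248, 0.2826, 0.2033]
ee_rot: [0.239, 0.971, -0.002, -0.0]
ft_force: [0.3, -0.1, -0.2]
grip_width: 1.002
grasp_force: 0.0
```

Run:
```python
from h import *
import f
o=manip.get_obs();print(o["clock"],o["position"].round(4),o["ee_rot"].round(4),o["joint_pos"].round(2))
im,X=cloud("wrist");cv2.imwrite("pics/w1.png",im);f.rep("wrist",X,("heel","album","step all","high","base"))
```

```text
1.6 [0.5248 0.2826 0.2033] [ 2.389e-01  9.710e-01 -1.800e-03 -1.000e-04] [-0.87  0.27  0.36  1.56 -0.1   1.33  0.59]
wrist heel 5305 [0.5281 0.2854] [133.  44.] deg 153.0 zmed 0.0471
wrist step all 5458 [0.5329 0.0173] [123.  62.] deg 44.3 zmed 0.0648
wrist high 2814 [0.5392 0.0341] [84. 62.] deg 98.1 zmed 0.067
wrist base 9322 [0.5157 0.0147] [160.  81.] deg 48.4 zmed 0.0526
wrist album 20409 [0.5642 0.2752] [196. 188.] deg -186.9 zmed 0.0155
```

View pics/w1.png

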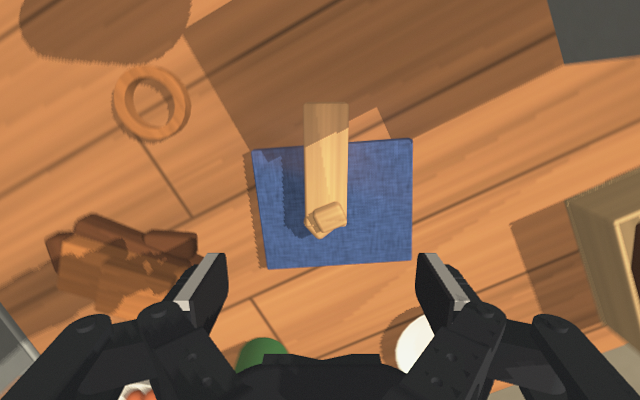

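Wrist view: the bar spans columns 304–348 and rows 103–238, square to the fingers, heel end at the top (off the album). Centre (0.528, 0.285), top at 47 mm, in agreement with the other cameras. Descending.

```bash
python3 -m creep '{"slide":[[0.0026,0.003,0.03],[0,0,0.04],[0,0,0.04],[0,0,0.03],[0,0,0.02],[0,0,0.013],[0,0,0.009],[0,0,0]],"twist":[0,0,0,0,0,0,0,0]}'
python3 -m creep '{"slide":[[0,0,0],[0,0,0],[0,0,0],[0,0,0],[0,0,0]],"twist":[0,0,0,0,0]}' 0 50
```

```text
clock: 2.65
position: [0.5211, 0.29, 0.0232]
ee_rot: [0.235, 0.972, -0.0, -0.0]
ft_force: [0.3, 0.1, 1.0]
grip_width: 1.001
grasp_force: 0.0
clock: 3.28
position: [0.5213, 0.29, 0.0234]
ee_rot: [0.235, 0.972, 0.0, 0.0]
ft_force: [-0.6, 0.0, -0.2]
grip_width: 0.003
grasp_force: 0.0
```

Run:
```python
from h import *
import f
im,X=cloud("wrist")
a,Y=cloud("scene");f.rep("scene",Y,("heel",));f.rep("wrist",X,("heel",))
cv2.imwrite("pics/w2.png",np.hstack([cv2.resize(im,(480,300)),cv2.resize(a[160:260,370:470],(300,300))]))
```

```text
scene heel 335 [0.5402 0.2755] [120.  44.] deg 152.4 zmed 0.0499
wrist heel 11864 [0.5002 0.2995] [74. 44.] deg 153.0 zmed 0.0469
```

View pics/w2.png

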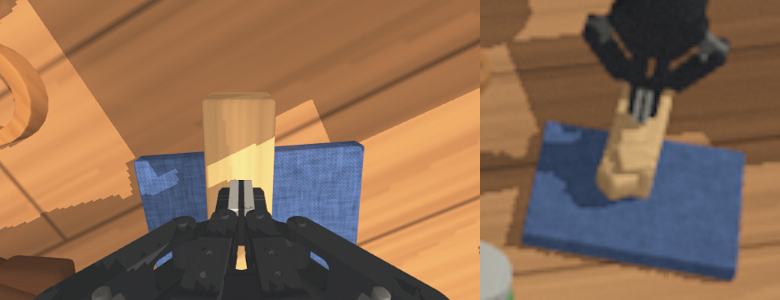

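Run:
```python
from h import *
im,X=cloud("wrist")
o=manip.get_obs();print(o["position"],o["ft_force"])
for v in range(225,290,6):print(v,[X[v,u].round(3).tolist() for u in(300,312,318,326,335,350)])
im,X=cloud("scene")
# points of gripper near tcp
P=np.nan_to_num(X,nan=-9).reshape(-1,3);P=P[(np.hypot(P[:,0]-.521,P[:,1]-.29)<.05)]
print(np.sort(P[:,2])[::-1][:3], np.histogram(P[:,2],np.arange(0,.25,.01)))
```

```text
[0.52121806 0.28995751 0.02328712] [ 0.3689506  -0.28051773  0.41763193]
225 [[0.503, 0.288, 0.046], [0.505, 0.294, 0.048], [0.506, 0.296, 0.047], [0.508, 0.299, 0.048], [0.51, 0.303, 0.047], [0.513, 0.31, 0.047]]
231 [[0.505, 0.287, 0.046], [0.508, 0.292, 0.047], [0.509, 0.294, 0.046], [0.511, 0.298, 0.047], [0.513, 0.302, 0.047], [0.516, 0.308, 0.047]]
237 [[0.508, 0.285, 0.047], [0.51, 0.291, 0.048], [0.512, 0.293, 0.047], [0.514, 0.296, 0.046], [0.515, 0.3, 0.048], [0.519, 0.307, 0.047]]
243 [[0.511, 0.283, 0.046], [0.51, 0.291, 0.056], [0.511, 0.294, 0.056], [0.513, 0.297, 0.056], [0.515, 0.3, 0.056], [0.522, 0.305, 0.047]]
249 [[0.513, 0.282, 0.048], [0.51, 0.291, 0.062], [0.511, 0.294, 0.062], [0.512, 0.297, 0.063], [0.515, 0.3, 0.062], [0.525, 0.304, 0.046]]
255 [[0.511, 0.285, 0.06], [0.51, 0.291, 0.067], [0.511, 0.294, 0.068], [0.512, 0.297, 0.068], [0.514, 0.3, 0.067], [0.521, 0.305, 0.061]]
261 [[0.511, 0.285, 0.065], [0.51, 0.292, 0.073], [0.511, 0.294, 0.072], [0.512, 0.297, 0.073], [0.514, 0.3, 0.072], [0.521, 0.304, 0.065]]
267 [[0.511, 0.285, 0.071], [0.51, 0.292, 0.
[... 161 characters left out ...]
.082], [0.512, 0.297, 0.082], [0.515, 0.299, 0.081], [0.52, 0.304, 0.076]]
279 [[0.507, 0.289, 0.088], [0.51, 0.292, 0.085], [0.511, 0.294, 0.086], [0.513, 0.296, 0.086], [0.514, 0.299, 0.086], [0.516, 0.305, 0.087]]
285 [[0.506, 0.29, 0.094], [0.51, 0.292, 0.091], [0.513, 0.293, 0.086], [0.515, 0.295, 0.086], [0.513, 0.3, 0.092], [0.514, 0.305, 0.094]]
[0.48337135 0.48325696 0.48293835] (array([ 17, 188,  38,   4, 131, 116,  33,  29,  34,  47, 122,  80,  90,
       110, 103, 143,  66,  20,  86, 101, 104, 101, 150,  22]), array([0.  , 0.01, 0.02, 0.03, 0.04, 0.05, 0.06, 0.07, 0.08, 0.09, 0.1 ,
       0.11, 0.12, 0.13, 0.14, 0.15, 0.16, 0.17, 0.18, 0.19, 0.2 , 0.21,
       0.22, 0.23, 0.24]))
```

The wrist picture shows the fingers shut above the bar: the tips are at z ≈ 0.053 by depth, about 30 mm above the reported TCP. I'll measure the tips with the gripper open before relying on that offset.

```bash
python3 -m creep '{"slide":[[0,0,-0.01],[0,0,0],[0,0,0],[0,0,0],[0,0,0]],"twist":[0,0,0,0,0]}' 75
python3 - <<'E'
from h import *
o=manip.get_obs();im,X=cloud("wrist");T=o["position"];print(T,o["grip_width"])
q=o["ee_rot"];from scipy.spatial.transform import Rotation as Ro
R=Ro.from_quat(q).as_matrix()
L=(np.nan_to_num(X,nan=9)-T)@R   # tool coords
np.savez("tool.npz",L=L,im=im)
m=(abs(L[...,0])<.03)&(abs(L[...,1])<.07)&(abs(L[...,1])>.026)&(L[...,2]<.012)&(L[...,2]>-.08)
for s in(-1,1):
    P=L[m&(np.sign(L[...,1])==s)];k=P[:,2].argsort()[::-1]
    print(s,len(P),P[k[::max(1,len(k)//12)]].round(3).tolist())
cv2.imwrite("pics/w3.png",im)
E
```

```text
clock: 4.1
position: [0.5211, 0.2899, 0.0331]
ee_rot: [0.235, 0.972, -0.0, -0.0]
ft_force: [-0.4, 1.1, -0.5]
grip_width: 0.753
grasp_force: 0.0
[0.52113884 0.28987181 0.03314964] 0.7532297313460562
-1 3462 [[0.005, -0.032, -0.031], [0.007, -0.041, -0.04], [0.011, -0.035, -0.046], [-0.008, -0.032, -0.05], [0.004, -0.032, -0.055], [0.011, -0.035, -0.059], [0.011, -0.033, -0.062], [-0.003, -0.032, -0.066], [0.009, -0.033, -0.069], [0.007, -0.05, -0.074], [0.012, -0.045, -0.077], [0.013, -0.039, -0.078], [0.012, -0.042, -0.08]]
1 3471 [[0.005, 0.032, -0.031], [-0.006, 0.032, -0.04], [0.006, 0.046, -0.046], [-0.005, 0.032, -0.05], [0.008, 0.032, -0.055], [0.011, 0.037, -0.058], [0.002, 0.032, -0.062], [0.012, 0.037, -0.066], [0.009, 0.033, -0.069], [0.012, 0.036, -0.074], [0.006, 0.052, -0.077], [0.011, 0.038, -0.078], [0.012, 0.039, -0.08]]
```

View pics/w3.png

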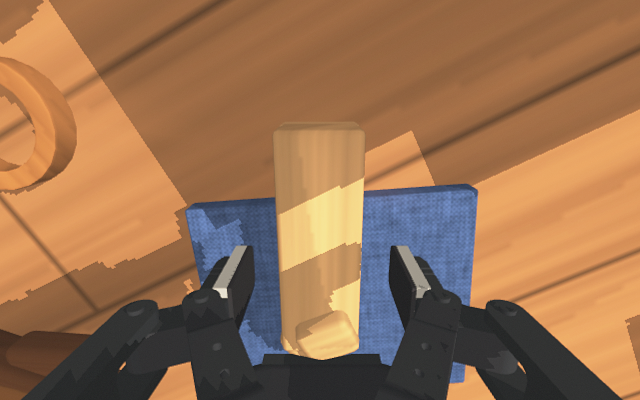

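The picture shows the bar centred between the fingers (bar columns 277–365, pads 253 and 390). The tips are 31 mm behind the reported TCP, so the reported z has to go to about −0.009 for tips at 22 mm.

```bash
python3 -m creep '{"slide":[[0,0,0.015],[0,0,0.015],[0,0,0.008],[0,0,0.003],[0,0,0]],"twist":[0,0,0,0,0]}'
python3 -m creep '{"slide":[[0,0,0],[0,0,0],[0,0,0],[0,0,0],[0,0,0]],"twist":[0,0,0,0,0]}' 0 50
```

```text
clock: 4.78
position: [0.5213, 0.2899, -0.0078]
ee_rot: [0.235, 0.972, -0.0, -0.0]
ft_force: [-0.5, 0.3, -0.2]
grip_width: 0.751
grasp_force: 0.0
clock: 5.4
position: [0.5217, 0.2902, -0.0071]
ee_rot: [0.235, 0.972, 0.0, 0.0]
ft_force: [0.0, -0.6, 5.6]
grip_width: 0.513
grasp_force: 51.9
```

```bash
python3 -m creep '{"slide":[[0,0,-0.01],[0,0,-0.03],[0,0,-0.045],[0,0,-0.045],[0,0,0]],"twist":[0,0,0,0,0]}'
python3 -m creep '{"slide":[[-0.022,-0.0407,0],[-0.022,-0.0407,0],[-0.022,-0.0407,0],[-0.022,-0.0407,0],[-0.022,-0.0407,0],[-0.022,-0.0407,0],[0,0,0]],"twist":[0,0,0,0,0,0,0]}'
python3 -m creep '{"slide":[[0,0,0],[0,0,0],[0,0,0],[0,0,0],[0,0,0],[0,0,0],[0,0,0],[0,0,0]],"twist":[-9,-9,-9,-9,-9,-9,-9,-8.6]}'
python3 - <<'E'
from h import *
im,X=cloud("wrist");o=manip.get_obs();T=o["position"];print(T,o["joint_pos"].round(2))
from scipy.spatial.transform import Rotation as Ro
R=Ro.from_quat(o["ee_rot"]).as_matrix();L=(np.nan_to_num(X,nan=9)-T)@R
m=(abs(L[...,1])<.03)&(L[...,2]>-.07)&(L[...,2]<-.035)&(L[...,0]>.012)&(L[...,0]<.12)
P=L[m];print("bar heel half in tool:",len(P),np.percentile(P,[1,50,99],0).round(4).tolist())
# tilt of top plane
A=np.c_[P[:,:2],np.ones(len(P))];print(np.linalg.lstsq(A,P[:,2],rcond=None)[0].round(4))
P=X[np.nan_to_num(X[...,2])>0.0];
print("toolx deg",np.degrees(np.arctan2(R[1,0],R[0,0])).round(2))
cv2.imwrite("pics/w4.png",im)
import f;f.rep("top",cloud("top")[1],("step all","base"))
E
```

```text
clock: 6.02
position: [0.5231, 0.2909, 0.1264]
ee_rot: [0.236, 0.972, 0.003, 0.002]
ft_force: [-0.6, -0.4, -1.3]
grip_width: 0.521
grasp_force: 51.5
clock: 6.9
position: [0.526, 0.008, 0.1216]
ee_rot: [0.239, 0.971, -0.001, -0.0]
ft_force: [-0.7, 0.8, -1.2]
grip_width: 0.517
grasp_force: 51.5
clock: 7.9
position: [0.5262, 0.0133, 0.1214]
ee_rot: [-0.38, 0.925, 0.0, -0.001]
ft_force: [0.4, 0.6, -1.9]
grip_width: 0.517
grasp_force: 51.7
[0.52622831 0.01328242 0.12144711] [-0.45  0.18  0.38  1.85 -0.07  1.13  2.31]
bar heel half in tool: 15213 [[0.0125, -0.0212, -0.0554], [0.0395, 0.0006, -0.0539], [0.0605, 0.0224, -0.0393]]
[ 0.0564  0.0019 -0.0557]
toolx deg -134.87
top step all 0
top base 0
```

View pics/w4.png

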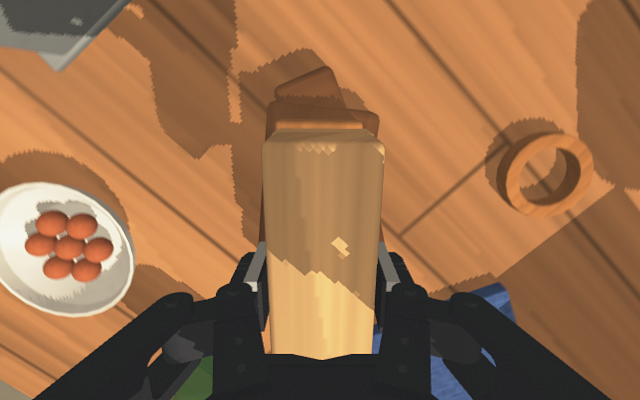

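The picture shows the bar held square (columns 263–384) over the stack, with the low step's end peeking out near (320,125). I'll check the sideways alignment with that strip.

Run:
```python
from h import *
im,X=cloud("wrist");o=manip.get_obs();T=o["position"]
from scipy.spatial.transform import Rotation as Ro
R=Ro.from_quat(o["ee_rot"]).as_matrix();L=(np.nan_to_num(X,nan=9)-T)@R
Z=np.nan_to_num(X[...,2],nan=-9)
for a,b in((.049,.059),(.026,.038)):
    m=(Z>a)&(Z<b)&(abs(L[...,1])<.08)&(L[...,0]>.02)&(L[...,0]<.15);P=L[m]
    print(a,len(P),np.percentile(P,[2,50,98],0)[:,:2].round(4).tolist())
m=(Z>.1)&(L[...,2]<-.03)&(L[...,2]>-.058)&(abs(L[...,1])<.04)&(L[...,0]>.03)
P=L[m];
for x in np.arange(.03,.064,.004):
    q=P[(P[:,0]>=x)&(P[:,0]<x+.004)];print(x.round(3),len(q),q[:,1].min().round(4),q[:,1].max().round(4),np.median(q[:,2]).round(4))
```

```text
0.049 703 [[0.0521, -0.0326], [0.0546, -0.0039], [0.0575, 0.0277]]
0.026 2419 [[0.0463, -0.0421], [0.0628, -0.0066], [0.0858, 0.0432]]
0.03 1141 -0.0222 0.0225 -0.0539
0.034 1191 -0.0218 0.0229 -0.0539
0.038 1233 -0.0221 0.0229 -0.0539
0.042 1257 -0.0221 0.0227 -0.0539
0.046 1293 -0.0221 0.023 -0.054
0.05 1340 -0.0223 0.0228 -0.0539
0.054 1380 -0.0221 0.0227 -0.0539
0.058 1668 -0.0215 0.022 -0.0515Traceback (most recent call last):
  File "<stdin>", line 12, in <module>
    return umr_minimum(a, axis, None, out, keepdims, initial, where)
ValueError: zero-size array to reduction operation minimum which has no identity
```

```bash
python3 -m creep '{"slide":[[0.0005,-0.0025,0.02],[0,0,0.02],[0,0,0.016],[0,0,0.01],[0,0,0.006],[0,0,0]],"twist":[0,0,0,0,0,0]}'
python3 -m creep '{"slide":[[0,0,0.001],[0,0,0.001],[0,0,0]],"twist":[0,0,0]}'
```

```text
clock: 8.8
position: [0.5282, 0.0103, 0.0502]
ee_rot: [-0.377, 0.926, 0.0, -0.0]
ft_force: [0.1, -0.0, -1.7]
grip_width: 0.521
grasp_force: 51.6
clock: 9.18
position: [0.5284, 0.0103, 0.0484]
ee_rot: [-0.378, 0.926, 0.0, 0.0]
ft_force: [0.1, 0.3, -1.5]
grip_width: 0.519
grasp_force: 51.6
```

```bash
python3 -m creep '{"slide":[[0,0,0.001],[0,0,0.001],[0,0,0]],"twist":[0,0,0]}'
python3 -m creep '{"slide":[[0,0,0.001],[0,0,0]],"twist":[0,0]}'
```

```text
clock: 9.55
position: [0.5282, 0.0103, 0.0462]
ee_rot: [-0.378, 0.926, 0.0, -0.0]
ft_force: [0.4, -0.6, -1.3]
grip_width: 0.517
grasp_force: 51.7
clock: 9.8
position: [0.5282, 0.0103, 0.0452]
ee_rot: [-0.378, 0.926, 0.0, -0.0]
ft_force: [-0.1, -0.8, -1.2]
grip_width: 0.521
grasp_force: 51.6
```

```bash
python3 -m creep '{"slide":[[0,0,0.001],[0,0,0.0]],"twist":[0,0]}'
python3 -m creep '{"slide":[[0,0,0.001],[0,0,0]],"twist":[0,0]}'
```

```text
clock: 10.05
position: [0.5284, 0.0103, 0.0449]
ee_rot: [-0.378, 0.926, 0.0, 0.0]
ft_force: [-4.6, 0.1, 6.4]
grip_width: 0.519
grasp_force: 52.3
clock: 10.3
position: [0.5284, 0.0103, 0.0449]
ee_rot: [-0.378, 0.926, 0.0, 0.0]
ft_force: [-9.5, 0.7, 19.7]
grip_width: 0.516
grasp_force: 54.0
```

```bash
python3 -m creep '{"slide":[[0,0,-0.001],[0,0,0],[0,0,0],[0,0,0]],"twist":[0,0,0,0]}' 75
python3 -m creep '{"slide":[[0,0,-0.01],[0,0,-0.04],[0,0,-0.05],[0,0,-0.05],[0,0,0]],"twist":[0,0,0,0,0]}'
python3 - <<'E'
from h import *
import f
im,X=cloud("wrist");o=manip.get_obs();cv2.imwrite("pics/w5.png",im)
N=np.nan_to_num(X,nan=-9)
def rp(n,N):
    P=sel(N,(.42,.65,-.09,.11),.088,.104);c,s,a=fit(P,0,0);print(n,"heel",c.round(4),s.round(0),np.degrees(a).round(1),np.median(P[:,2]))
    A=np.c_[P[:,:2]-c,np.ones(len(P))];print("slope",np.linalg.lstsq(A,P[:,2],rcond=None)[0].round(4))
    P=sel(N,(.42,.65,-.09,.11),.02,.2);c,s,a=fit(P,0,0);print("all",c.round(4),s.round(0),np.degrees(a).round(1))
rp("wrist",N)
im2,Y=cloud("scene");rp("scene",Y);im3,Y=cloud("top");np.savez("top1.npz",im=im3,X=Y)
E
```

```text
clock: 10.8
position: [0.5282, 0.0103, 0.0441]
ee_rot: [-0.378, 0.926, 0.0, -0.0]
ft_force: [0.5, -0.3, 0.3]
grip_width: 0.751
grasp_force: 0.0
clock: 11.42
position: [0.5305, 0.0102, 0.1989]
ee_rot: [-0.377, 0.926, -0.001, 0.004]
ft_force: [0.4, -0.8, -0.3]
grip_width: 0.75
grasp_force: 0.0
wrist heel [0.5349 0.0169] [138.  44.] -136.1 0.09893620826982591
slope [-0.0036  0.0019  0.0989]
all [0.523  0.0063] [162. 102.] 46.5
scene heel [0.5388 0.0141] [141.  43.] -136.8 0.10089011568541825
slope [-0.0924  0.0765  0.1001]
all [ 0.5397 -0.001 ] [166.  80.] 46.2
```

View pics/w5.png

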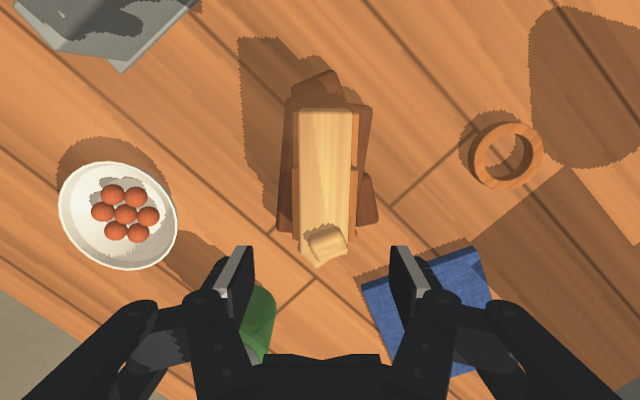

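The picture shows the bar lying along the stepped piece (columns 297–353, rows 105–265), heel end on the low step, base parts visible evenly on both sides. It is level (slope below 0.004) with its top at 99 mm, so step 1 is done. Next I go to a lookout near the counter.

```bash
python3 -m creep '{"slide":[[0,0,-0.003],[0,0,-0.003],[0,0,-0.003],[0,0,-0.003],[0,0,0]],"twist":[10.3,10.3,10.3,10.3,10.3]}' 0
python3 -m creep '{"slide":[[-0.0175,-0.0405,0],[-0.0175,-0.0405,0],[-0.0175,-0.0405,0],[-0.0175,-0.0405,0],[0,0,0]],"twist":[0,0,0,0,0]}'
python3 - <<'E'
from h import *
import f
o=manip.get_obs();print(o["position"].round(4),o["joint_pos"].round(2))
im,X=cloud("wrist");f.rep("wrist",X,("key","ctr"));K=manip.camera_params("wrist")
def px(p):
    c=np.array(K["R"])@p+np.ravel(K["t"]);c=np.array(K["intrinsics"])@c;return (c[:2]/c[2]).round()
w=px(np.array([.546,-.275,.098]));print(w,px(np.array([.519,-.215,.142])))
u,v=w.astype(int);a=im[max(0,v-75):v+75,max(0,u-100):u+100];cv2.imwrite("pics/drum.png",cv2.resize(a,None,fx=4,fy=4,interpolation=2))
E
```

```text
clock: 12.2
position: [0.5276, 0.0102, 0.205]
ee_rot: [0.065, 0.998, -0.0, -0.001]
ft_force: [-0.6, -0.7, 0.6]
grip_width: -0.003
grasp_force: 0.0
clock: 12.82
position: [0.5764, -0.1634, 0.2046]
ee_rot: [0.065, 0.998, -0.001, -0.001]
ft_force: [0.1, 0.1, -0.6]
grip_width: 0.0
grasp_force: 0.0
[ 0.5764 -0.1634  0.2046] [-0.27  0.3   0.58  1.56 -0.16  1.33  1.77]
wrist key 3605 [ 0.5195 -0.2144] [45. 39.] deg 171.1 zmed 0.1408
wrist ctr 3218 [ 0.5406 -0.2174] [103.  39.] deg 171.6 zmed 0.1068
[186. 166.] [235. 132.]
```

View pics/drum.png

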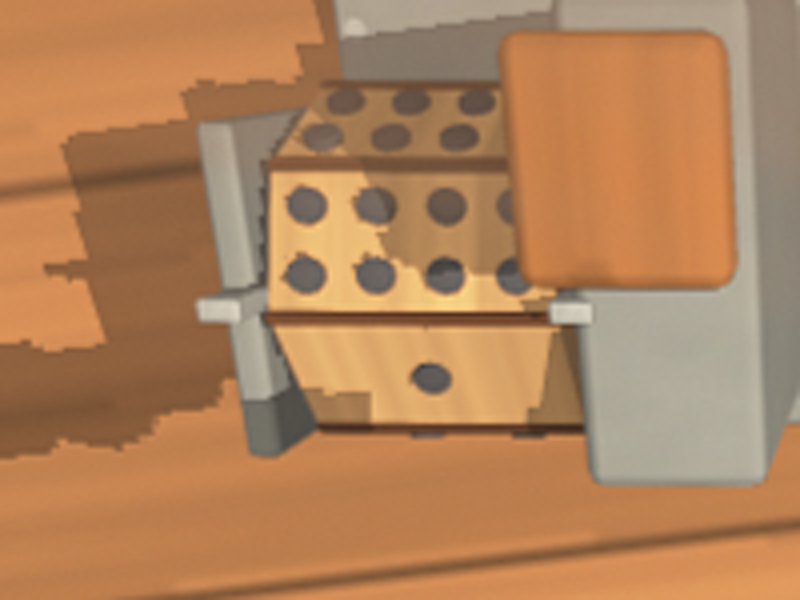

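The picture shows the eight-stud face (rows 165–315) and the one-stud face (rows 325–425), with their shared edge at the pointers (y≈310). The drum therefore starts between 8 and 1, so three full strokes are expected. Moving over the key at (0.5195, −0.2144).

```bash
python3 -m creep '{"slide":[[0.0249,-0.029,0],[0.0249,-0.029,0],[0,0,0.03],[0,0,0.03],[0,0,0.02],[0,0,0.006],[0,0,0]],"twist":[0,0,0,0,0,0,0]}'
python3 -m creep '{"slide":[[0,0,0.003],[0,0,0.003],[0,0,0.003],[0,0,0]],"twist":[0,0,0,0]}'
```

```text
clock: 13.75
position: [0.5209, -0.2099, 0.1202]
ee_rot: [0.062, 0.998, 0.0, -0.0]
ft_force: [-0.0, -0.0, 1.0]
grip_width: 0.001
grasp_force: 0.0
clock: 14.25
position: [0.5213, -0.2106, 0.1114]
ee_rot: [0.062, 0.998, 0.0, 0.0]
ft_force: [1.0, 0.0, 2.4]
grip_width: -0.0
grasp_force: 1.0
```

```bash
python3 -m creep '{"slide":[[0,0,0.006],[0,0,0.005],[0,0,0.005],[0,0,0.002],[0,0,0]],"twist":[0,0,0,0,0]}'
python3 -m creep '{"slide":[[0,0,0.002],[0,0,0.001],[0,0,0]],"twist":[0,0,0]}'
```

```text
clock: 14.88
position: [0.5216, -0.2107, 0.0958]
ee_rot: [0.062, 0.998, 0.001, 0.001]
ft_force: [-10.1, 4.8, 31.9]
grip_width: 0.004
grasp_force: 16.0
clock: 15.25
position: [0.5218, -0.2107, 0.0954]
ee_rot: [0.063, 0.998, 0.001, 0.001]
ft_force: [-21.5, 10.0, 60.1]
grip_width: 0.002
grasp_force: 30.0
```

```bash
python3 -m creep '{"slide":[[0,0,-0.003],[0,0,-0.009],[0,0,-0.01],[0,0,-0.01],[0,0,0]],"twist":[0,0,0,0,0]}'
python3 -m creep '{"slide":[[0,0,0.008],[0,0,0.008],[0,0,0.008],[0,0,0.005],[0,0,0.002],[0,0,0]],"twist":[0,0,0,0,0,0]}'
```

```text
clock: 15.88
position: [0.5209, -0.2107, 0.1226]
ee_rot: [0.062, 0.998, 0.0, 0.0]
ft_force: [-0.1, -0.7, 0.1]
grip_width: 0.003
grasp_force: 0.0
clock: 16.62
position: [0.5213, -0.2107, 0.0954]
ee_rot: [0.063, 0.998, 0.001, 0.001]
ft_force: [-21.0, 9.3, 54.0]
grip_width: -0.004
grasp_force: 26.9
```

```bash
python3 -m creep '{"slide":[[0,0,-0.003],[0,0,-0.009],[0,0,-0.01],[0,0,-0.01],[0,0,0]],"twist":[0,0,0,0,0]}'
python3 -m creep '{"slide":[[0,0,0.008],[0,0,0.008],[0,0,0.008],[0,0,0.005],[0,0,0.002],[0,0,0]],"twist":[0,0,0,0,0,0]}'
python3 -m creep '{"slide":[[0,0,-0.003],[0,0,-0.009],[0,0,-0.01],[0,0,-0.01],[0,0,-0.04],[0,0,-0.04],[-0.0249,0.029,0],[-0.0249,0.029,0]],"twist":[0,0,0,0,0,0,0,0]}'
python3 - <<'E'
from h import *
im,X=cloud("wrist");o=manip.get_obs();print(o["position"].round(3),o["ft_force"].round(1))
K=manip.camera_params("wrist");c=np.array(K["intrinsics"])@(np.array(K["R"])@np.array([.546,-.275,.098])+np.ravel(K["t"]));u,v=(c[:2]/c[2]).astype(int)
a=im[max(0,v-75):v+75,max(0,u-100):u+100]
im,Y=cloud("scene");b=im[180:250,280:360];im3,T=cloud("top");c3=im3[165:265,260:360]
cv2.imwrite("pics/drum2.png",np.vstack([cv2.resize(a,(480,360),interpolation=2),np.hstack([cv2.resize(b,(240,210)),cv2.resize(c3,(240,210))])]))
P=sel(X,(.45,.6,-.33,-.15),.11,.16);print("key z",np.median(P[:,2]))
for n,Z in(("scene",Y),("top",T)):
    for z0,z1 in((.088,.104),(.02,.2)):
        P=sel(Z,(.42,.65,-.09,.11),z0,z1)
        if len(P)>9: c,s,q=fit(P,0,0);print(n,c.round(4),s.round(),np.degrees(q).round(1),np.median(P[:,2]).round(3))
E
```

```text
clock: 17.25
position: [0.5211, -0.2105, 0.1237]
ee_rot: [0.062, 0.998, 0.0, 0.0]
ft_force: [0.5, -0.3, -0.6]
grip_width: 0.001
grasp_force: 0.0
clock: 18.0
position: [0.5212, -0.2106, 0.0956]
ee_rot: [0.062, 0.998, 0.001, 0.001]
ft_force: [-16.4, 6.9, 43.3]
grip_width: 0.004
grasp_force: 22.0
clock: 19.0
position: [0.5782, -0.1588, 0.2051]
ee_rot: [0.063, 0.998, 0.0, 0.0]
ft_force: [0.3, -0.3, 0.7]
grip_width: 0.002
grasp_force: 0.0
[ 0.581 -0.153  0.204] [ 0.8  5.7 -0.6]
key z 0.14081641930444388
scene [0.5394 0.015 ] [141.  45.] -137.2 0.101
scene [0.5386 0.    ] [166.  79.] 44.2 0.067
top [0.5347 0.0194] [140.  44.] -136.5 0.1
top [0.5218 0.0121] [167. 104.] 43.9 0.068
```

View pics/drum2.png

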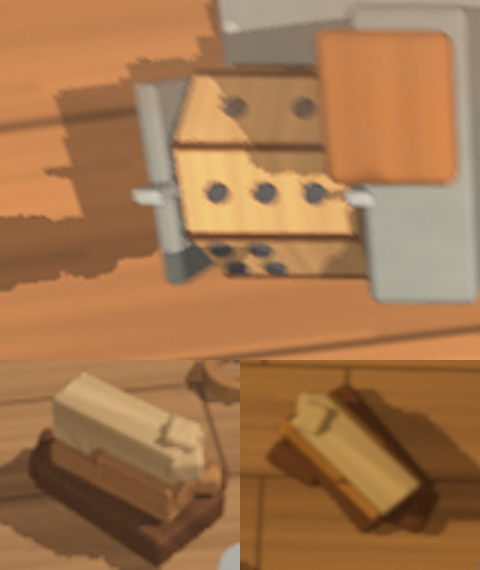

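The picture shows the three-stud face (y≈192) between the pointers (y≈197), the key up at 141 mm, and the heel piece seated level on the stack, which hasn't moved.

```bash
python3 -m creep '{"slide":[[0,0,-0.02],[0,0,0],[0,0,0],[0,0,0]],"twist":[0,0,0,0]}'; python3 -c "
from workcell import manip
print(manip.hand_in())"
```

```text
clock: 19.65
position: [0.5771, -0.1593, 0.2236]
ee_rot: [0.062, 0.998, 0.0, -0.001]
ft_force: [0.6, -0.4, 0.2]
grip_width: 0.001
grasp_force: 0.0
the job is handed in; nothing more can be done
None
```

I handed the job in at about 20 s: the last pictures showed the heel piece lying level on the stack, which hadn't visibly moved, the three-stud face up after three full strokes and the key back up; `hand_in()` returned no verdict.

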